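# Lock the bayonet cap of the dye strainer

### The arm

A 6-joint arm with a two-finger parallel gripper is mounted at the origin on a cart in front of the work surface, level with it; the furniture and walls round the work are solid. World frame = base frame: x ahead of the robot, y to its left, z up, the work surface at z = 0. Lengths are in m, angles in rad, forces in N, time in s.
With the tool pointing down it reaches from about 0.35 to 0.975 m from the base axis. Payload 17.4 kg.
Tool frame: the origin (TCP) lies at the very end of the fingers, on their centre line; the grasp point (between the pads) lies 19 mm behind it (manip.grip_point_offset is the distance from the TCP to the grasp point, in m); z points along the fingers, y is the direction in which the jaws open and shut (so a half turn about z gives the same grasp; the last joint's range is limited). The gripper opens to 85 mm and grips with 20 to 120 N. Pads are 22 mm wide; open, the fingers measure 114 mm over their backs; the gripper's body (76 mm by 85 mm) begins 54 mm behind the grasp point. The pads swing forward as they close: fully open they stand 13 mm farther back than shut.
Start: joints at [-1.228, 0.116, 1.442, -0, 1.584, -0.038], TCP at [0.251, -0.627, 0.231] pointing down, gripper open.
Joint ranges: [-2.83, 2.83], [-0.83, 2.19], [0.07, 2.5], [-1.14, 4.28], [0.01, 3], [-2.97, 2.97]. Speed limits (rad/s): [1.89, 1.89, 2.22, 3.14, 3.14, 3.14].

### API

Orientations are given as a unit quaternion [w, x, y, z].
In Python, from bench import manip gives the robot as it stands.
- The arm moves only by the tool move_arm, never from a script. Its arguments are lists of equal length, an entry for each row: "hand": the gripper command: -1 is shut, 1 is fully open, values between are in proportion; "xyz": the shift along the tool's x, y, z each as a share of 0.12 m, from -1 to 1, a list of three; "turn": the turn, a rotation vector about the tool's x, y, z each as a share of 180 degrees, from -1 to 1, a list of three. In form: {"hand": [hand, ...], "xyz": [[dx, dy, dz], ...], "turn": [[wx, wy, wz], ...]}. A call has 1 to 12 rows; each row is the pose to reach, as a shift and turn from the pose commanded when the call began, along the tool's axes at that moment, turning the shorter way round; what a row does not reach only later rows make up. A row lasts 1/12 s, in which the tool goes at most 41.7 mm and 7.16 degrees, less where a joint would pass 70% of its speed; a pose out of reach is approached as far as the arm can. A call with a number of a shift or a turn outside -1 to 1 is refused whole. A call with a gripper value outside its range is refused whole. The fingers move at their own pace and stop on an object; "grip_force" is the grip in N (left out, the last holds). Time passes only in rows, so rows that repeat a pose let the fingers close. It gives the time, the measured TCP pose, the force and the opening at its end, in the units of the state.
- manip.get_state(): the state, without advancing time (a new reading comes with each control period).
- manip.snapshot(name): name is "side" or "top" or "wrist"; returns a dict with "pixels" (384x512x3 uint8, red, green, blue), "camera_matrix" (3x3 intrinsics, pixels), "R" (3x3) and "t" (3): a world point X has camera coordinates R X + t. Camera axes: x right, y down, z forward; pixel columns grow to the right and rows downward; lengths in m; the calibration is good to about 2 mm. The wrist camera is an equidistant fisheye: a pixel r from the principal point sees the ray r / f radians off the axis. A picture is of the moment at which its call begins. There is no depth.
- manip.sign_off(): hands the job in, once; it reports no verdict.
The state is a dict: "time": time; "joint_positions": joint angles; "qd": joint speeds; "tau": joint torques, N m; "eef_pos": TCP position; "ee_rot": TCP orientation; "contact_force": force on the tool from outside, world axes, zero at the start; "moment": the same for the moment, N m; "gripper_width": finger opening in m.
Only numpy, scipy, OpenCV 4.12 (cv2) and the standard library are available. Lean on these libraries where they do the work, as an engineer would, in place of code of your own. Each camera call takes 0.05 s, during which the arm holds its last target. There are 200 camera calls.

### The job

Lock the orange cap of the dye strainer: turn it clockwise (seen from above) until it drops into its hidden slots, push it right down against its spring and, holding it down, turn it clockwise a quarter turn to its stop, then let go so that it springs up a little and clicks home. Push its wings with the fingertips as you like. Leave the beaker, jars, brush and wash bottle where they stand.

Things in the scene. Friction and masses are not known exactly. Their poses are not given: they have to be found in the camera images.
- strainer: steel strainer pot, 132 mm foot diameter, fixed to the worktop, with two brass hose ports on opposite sides (reaching 90 mm from its axis, 36 mm up). Origin on its vertical axis at worktop height. The cap turns about this axis.
- collar_top (a point): centre of the top edge of the pot's grey ribbed collar (132 mm diameter, 100 mm up). The collar hides two bayonet slots; their direction has nothing to do with the ports or this frame, differs every time and cannot be seen. They leave the cap 14 degrees of play.
- cap_top (a point): point on the cap's vertical turning axis in its top face; turns and sinks with the cap, z up. The cap is an orange disc, 140 mm diameter, 10 mm thick, that cannot lift off; this face is 140 mm above the worktop at the start. On it stand a central rounded hub (56 mm diameter at its foot, 27 mm tall) and two wings along +x and -x. The face is flat from 30 to 70 mm from the axis: press there.
- wing_a (a point): foot of one wing's middle line, 50 mm from the axis (+x of cap_top), in the cap's top face. Each wing is a straight radial rib, 20 to 66 mm from the axis, 14 mm thick, 32 mm tall above the face. Pushing it sideways turns the cap; friction about 0.1 Nm.
- wing_b (a point): the same point of the opposite wing. At the start the cap's two hidden pins stand on a ledge; turned clockwise from above by 25 to 66 degrees without pressing, the cap drops 6 mm by its own weight into the slots and, still pushed, comes to a hard stop within another 14 degrees.
- cap_lift (a joint): how far the cap has sunk, m: 0 at the start, about 0.006 in the slots, 0.024 at the bottom. From 0.020 down it turns clockwise, some 85 degrees from the slots' stop to a hard stop. Spring 800 N/m: about 11 N of push at 0.020, 14 N at 0.024. Let go at the stop it rises to about 0.014: locked. Let go too early it stays at 0.020 or returns to 0.006. A red neck band is hidden from 0.014 down.
- beaker: loose clear beaker with pink content, 72 mm diameter, 92 mm tall, a bystander; origin under its centre
- jar_black: loose white jar with black cap, 46 mm diameter, 70 mm tall, a bystander; origin under its centre
- jar_yellow: loose white jar with yellow cap, 50 mm diameter, 66 mm tall, a bystander; origin under its centre
- brush: loose grey nail brush, 30 x 85 x 55 mm, a bystander behind the strainer; origin under its centre
- wash: loose white wash bottle with red cap, 62 mm body, 213 mm tall, a bystander behind the strainer; origin under its centre

How it is judged:
By the outcome, as a careful person would: the job done as asked, in the order asked, and still so for the second after the job is handed in, with the robot touching nothing.
It also fails if it takes over 48 s, if anything falls off the work surface, if the arm or the gripper's body presses on something with over 40 N, if the wrist force passes 120 N, or if a joint passes its speed limit or range.

## Working session

There is one attempt and no reset: what is moved stays moved. The work goes in short steps, Python scripts to look and compute and a tool call to move; the robot and the scene stay as the last step left them, time stands still between calls to the robot, and variables do not carry over. Pictures are saved under pics/ and viewed, about 8 in all and at most 12, crops included, and the job is handed in when it is done.

Besides the shell and the picture viewer there is one more tool, called after "Emit:" by a JSON object that holds its "fn" and its "kwargs", one argument or row to a line. move_arm: Moves the arm, as the interface text tells. Shift numbers are shares of 0.12 m and turn numbers shares of 180 degrees, none past 1 either way. Its arguments: {"type":"object","properties":{"hand":{"type":"array"},"xyz":{"type":"array"},"turn":{"type":"array"},"grip_force":{"type":"number"}},"required":["hand","xyz","turn"]}

```bash
mkdir -p pics; python3 - <<'E'
from bench import manip
import cv2,numpy as np
s=manip.get_state()
for k in s: print(k,np.round(s[k],3))
for n in ("top","side"):
    d=manip.snapshot(n); cv2.imwrite(f"pics/{n}0.png",cv2.resize(d["pixels"][:,:,::-1],(768,576),interpolation=cv2.INTER_CUBIC))
    np.savez(f"cal_{n}.npz",K=d["camera_matrix"],R=d["R"],t=d["t"])
    print(n,np.round(d["camera_matrix"],1).tolist(),np.round(-d["R"].T@d["t"],3))
E
ls
```

```text
time 0.0
joint_positions [-1.228  0.117  1.442  0.     1.584 -0.038]
qd [-0.001 -0.001 -0.002 -0.001 -0.001 -0.002]
tau [-2.0000e-03 -7.3197e+01 -6.3248e+01 -0.0000e+00  6.0000e-03  0.0000e+00]
eef_pos [ 0.251 -0.626  0.231]
ee_rot [-0.001  0.982  0.189 -0.   ]
contact_force [ 0.088  0.106 -1.353]
moment [ 0.017 -0.042 -0.02 ]
gripper_width 0.085
top [[348.9, 0.0, 264.1], [0.0, 348.9, 187.9], [0.0, 0.0, 1.0]] [ 0.466 -0.199  0.967]
side [[466.0, 0.0, 259.1], [0.0, 466.0, 189.7], [0.0, 0.0, 1.0]] [0.501 1.053 0.788]
cal_side.npz
cal_top.npz
pics
```

View pics/top0.png

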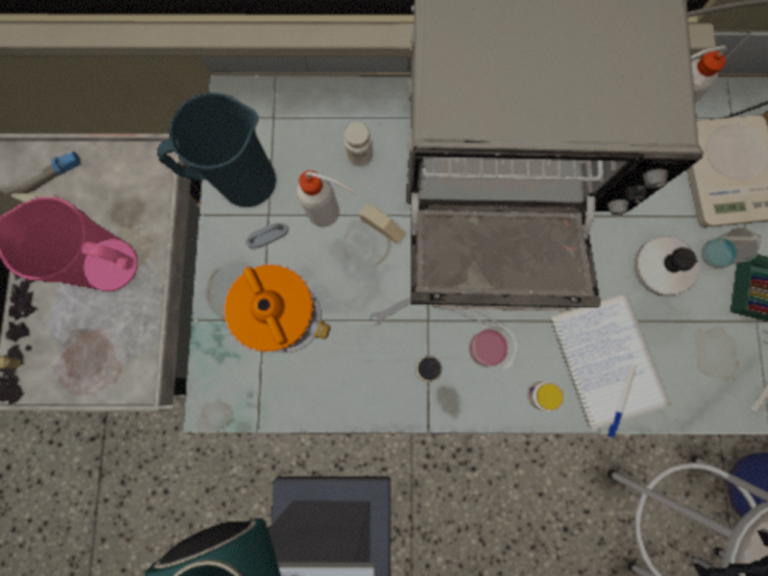

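View pics/side0.png

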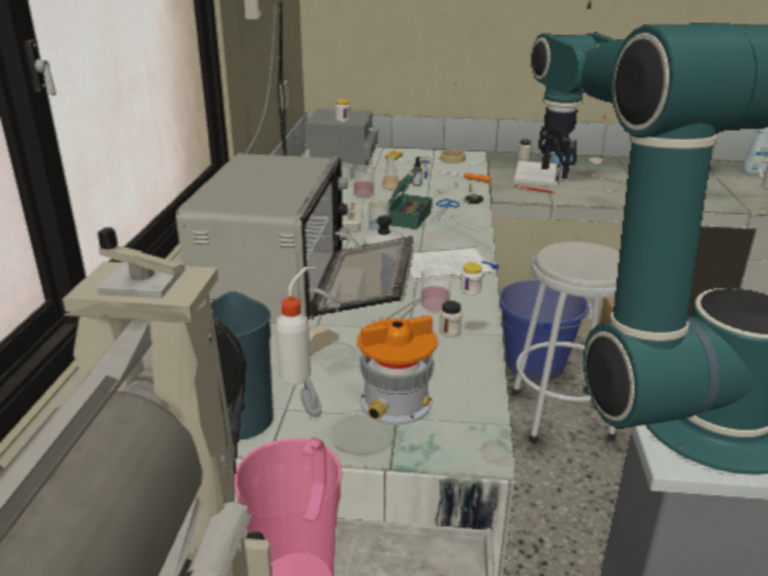

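The top view shows the cap centred near (268,307), with its wings running from (247,272) to (285,340). The side view shows the red band under the cap. Next I fit the disc and take an enlarged crop.

```bash
cat > h.py <<'E'
from bench import manip
import cv2,numpy as np
from scipy.optimize import minimize
def proj(P,d): 
    c=np.asarray(P)@d["R"].T+d["t"]; q=c@d["camera_matrix"].T; return q[:,:2]/q[:,2:]
def omask(d):
    h=cv2.cvtColor(d["pixels"],cv2.COLOR_RGB2HSV)
    m=((h[...,0]>=7)&(h[...,0]<=19)&(h[...,1]>200)&(h[...,2]>90)).astype(np.uint8)
    n,l,s,_=cv2.connectedComponentsWithStats(m); return (l==1+np.argmax(s[1:,4])).astype(np.uint8)
a=np.linspace(0,2*np.pi,90)
def model(x,y,th,z):
    """outline pieces: disc, wings, hub"""
    C=np.c_[x+.07*np.cos(a),y+.07*np.sin(a)]
    out=[np.r_[np.c_[C,0*a+z],np.c_[C,0*a+z-.01]]]
    u=np.array([np.cos(th),np.sin(th)]);v=np.array([-u[1],u[0]])
    for s in (1,-1):
        B=[[*(np.array([x,y])+s*r*u+w*v),z+h] for r in (.02,.066) for w in (-.007,.007) for h in (0,.032)]
        out.append(np.array(B))
    return out
def hullmask(pieces,d,S=4):
    m=np.zeros((384*S,512*S),np.uint8)
    for P in pieces:
        cv2.fillConvexPoly(m,cv2.convexHull(((proj(P,d)+.5)*S).astype(np.float32)).round().astype(np.int32),1)
    return m
def fit(d,p0,z):
    m=cv2.resize(omask(d),None,fx=4,fy=4,interpolation=cv2.INTER_NEAREST)
    f=lambda p:float((hullmask(model(p[0],p[1],p[2],z),d)!=m).sum())
    r=minimize(f,p0,method="Nelder-Mead",options=dict(initial_simplex=np.array([p0]*4)+np.vstack([np.zeros(3),np.diag([.006,.006,.2])])))
    return r.x,r.fun,m.sum()
E
python3 - <<'E'
from h import *
d=manip.snapshot("top")
# back-project initial
K=d["camera_matrix"];ray=d["R"].T@np.linalg.inv(K)@[268/1.5,307/1.5,1];c=-d["R"].T@d["t"]
X=c+ray*(.14-c[2])/ray[2];print(X)
# wing ends on wing top (z=.172)
W=[]
for q in ((250,272),(284,340)):
    ray=d["R"].T@np.linalg.inv(K)@[q[0]/1.5,q[1]/1.5,1];W.append(c+ray*(.172-c[2])/ray[2])
th=np.arctan2(*(W[0]-W[1])[[1,0]]);print(W,np.degrees(th))
p,e,n=fit(d,[X[0],X[1],th],.14);print(p,np.degrees(p[2]),e,n)
s=manip.snapshot("side");q,e,n=fit(s,[p[0],p[1],th],.14);print("side",q,np.degrees(q[2]),e,n)
im=d["pixels"][:,:,::-1]; 
def ov(d,p,z):
    im=cv2.resize(d["pixels"][:,:,::-1],None,fx=4,fy=4,interpolation=cv2.INTER_CUBIC)
    for P in model(*p,z):
        cv2.polylines(im,[cv2.convexHull(((proj(P,d)+.5)*4).astype(np.float32)).astype(np.int32)],True,(255,0,0),1)
    u=proj([[p[0],p[1],z]],d)[0]*4; u=u.astype(int); return im[max(u[1]-200,0):u[1]+200,max(u[0]-200,0):u[0]+200]
cv2.imwrite("pics/ov.png",np.hstack([cv2.resize(ov(d,p,.14),(400,400)),cv2.resize(ov(s,p,.14),(400,400))]))
E
```

```text
[0.57820284 0.00561551 0.14      ]
[array([0.62847534, 0.02826586, 0.172     ]), array([ 0.52356585, -0.02893535,  0.172     ])] 28.60113932833503
[0.57964834 0.00578094 0.47045639] 26.955165359726045 3478.0 40448
side [0.57950221 0.00626387 0.40705359] 23.322452931488087 3427.0 19632
```

View pics/ov.png

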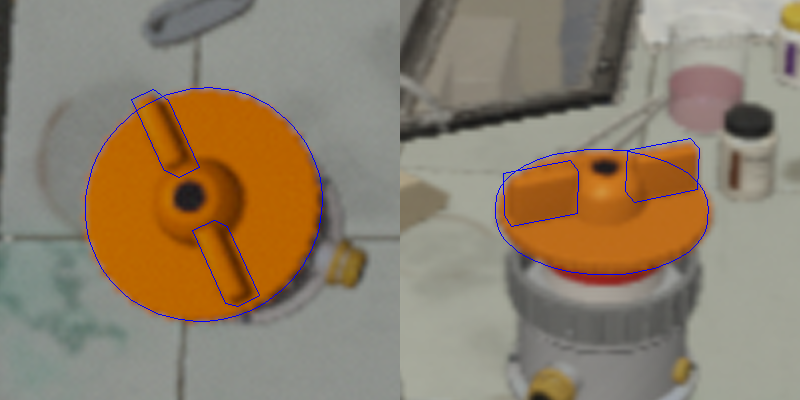

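The model overlay matches the cap in both views: axis at about (0.5795, 0.006), wings at about 27° from +x. I'll use the open gripper centred on the axis, with one fingertip beside each wing, so it can both press on the flat face and turn the cap. Travel first, staying at z 0.23.

Emit:
{"fn": "move_arm", "kwargs": {
  "hand": [1,1,1,1,1],
  "xyz": [
    [0.9,-0.773,0],
    [0.9,-0.773,0],
    [0.9,-0.773,0],
    [0.9,-0.773,0],
    [0.9,-0.773,0]
  ],
  "turn": [
    [0,0,0],
    [0,0,0],
    [0,0,0],
    [0,0,0],
    [0,0,0]
  ]
}}

```text
time: 0.62
eef_pos: [0.3183, -0.4977, 0.2319]
ee_rot: [0.0, 0.982, 0.191, 0.0]
contact_force: [-0.9, 0.2, -0.1]
gripper_width: 0.0856
```

Emit:
{"fn": "move_arm", "kwargs": {
  "hand": [1,1,1,1,1],
  "xyz": [
    [0.9,-0.773,0],
    [0.9,-0.773,0],
    [0.9,-0.773,0],
    [0.9,-0.773,0],
    [0.9,-0.773,0]
  ],
  "turn": [
    [0,0,0],
    [0,0,0],
    [0,0,0],
    [0,0,0],
    [0,0,0]
  ]
}}

```text
time: 1.03
eef_pos: [0.3838, -0.372, 0.2316]
ee_rot: [0.0, 0.982, 0.191, 0.0]
contact_force: [-0.5, -0.6, 0.3]
gripper_width: 0.0854
```

Emit:
{"fn": "move_arm", "kwargs": {
  "hand": [1,1,1,1,1],
  "xyz": [
    [0.9,-0.773,0],
    [0.9,-0.773,0],
    [0.9,-0.773,0],
    [0.9,-0.773,0],
    [0.9,-0.773,0]
  ],
  "turn": [
    [0,0,0],
    [0,0,0],
    [0,0,0],
    [0,0,0],
    [0,0,0]
  ]
}}

```text
time: 1.45
eef_pos: [0.4495, -0.2461, 0.2314]
ee_rot: [-0.0, 0.982, 0.191, 0.0]
contact_force: [0.1, 0.3, 0.1]
gripper_width: 0.0856
```

Emit:
{"fn": "move_arm", "kwargs": {
  "hand": [1,1,1,1,1],
  "xyz": [
    [0.9,-0.773,0],
    [0.9,-0.773,0],
    [0.9,-0.773,0],
    [0.9,-0.773,0],
    [0.9,-0.773,0]
  ],
  "turn": [
    [0,0,0],
    [0,0,0],
    [0,0,0],
    [0,0,0],
    [0,0,0]
  ]
}}

```text
time: 1.87
eef_pos: [0.5153, -0.1202, 0.231]
ee_rot: [-0.0, 0.982, 0.19, -0.0]
contact_force: [0.1, -0.3, -0.4]
gripper_width: 0.085
```

Emit:
{"fn": "move_arm", "kwargs": {
  "hand": [1,1,1,1,1,1,1,1,1,1,1],
  "xyz": [
    [0.9,-0.773,0],
    [0.9,-0.773,0],
    [0.9,-0.773,0],
    [0.9,-0.773,0],
    [0.9,-0.773,0],
    [0.9,-0.773,0],
    [0.9,-0.773,0],
    [0.9,-0.773,0],
    [0.9,-0.773,0],
    [0.9,-0.773,0],
    [0.9,-0.773,0]
  ],
  "turn": [
    [0,0,-0.36],
    [0,0,-0.36],
    [0,0,-0.36],
    [0,0,-0.36],
    [0,0,-0.36],
    [0,0,-0.36],
    [0,0,-0.36],
    [0,0,-0.36],
    [0,0,-0.36],
    [0,0,-0.36],
    [0,0,-0.36]
  ]
}}

```text
time: 2.78
eef_pos: [0.58, 0.0031, 0.2311]
ee_rot: [0.0, 0.729, 0.684, -0.0]
contact_force: [-0.2, -0.2, -0.3]
gripper_width: 0.0855
```

Emit:
{"fn": "move_arm", "kwargs": {
  "hand": [1,1,1,1,1,1,1,1,1,1,1],
  "xyz": [
    [0,0,0],
    [0,0,0],
    [0,0,0],
    [0,0,0],
    [0,0,0],
    [0,0,0],
    [0,0,0],
    [0,0,0],
    [0,0,0],
    [0,0,0],
    [0,0,0]
  ],
  "turn": [
    [0,0,-0.368],
    [0,0,-0.368],
    [0,0,-0.368],
    [0,0,-0.368],
    [0,0,-0.368],
    [0,0,-0.368],
    [0,0,-0.368],
    [0,0,-0.368],
    [0,0,-0.368],
    [0,0,-0.368],
    [0,0,-0.368]
  ]
}}

```text
time: 3.7
eef_pos: [0.5799, 0.0038, 0.2312]
ee_rot: [-0.0, 0.236, 0.972, -0.0]
contact_force: [-0.2, 0.3, 0.2]
gripper_width: 0.0859
```

Emit:
{"fn": "move_arm", "kwargs": {
  "hand": [1,1,1,1],
  "xyz": [
    [0.012,0.0165,0.2],
    [0.012,0.0165,0.4],
    [0.012,0.0165,0.5],
    [0.012,0.0165,0.5]
  ],
  "turn": [
    [0,0,0],
    [0,0,0],
    [0,0,0],
    [0,0,0]
  ]
}}

```text
time: 4.03
eef_pos: [0.5784, 0.0066, 0.1683]
ee_rot: [-0.002, 0.236, 0.972, -0.0]
contact_force: [-0.3, -0.8, -0.6]
gripper_width: 0.0855
```

```bash
cat > look.py <<'E'
from h import *
import sys
n=sys.argv[1]
out=[]
for c in sys.argv[2:]:
    d=manip.snapshot(c)
    if c=="wrist": im=d["pixels"][:,:,::-1]; im=cv2.resize(im,(533,400))
    else:
        u=proj([[.5795,.006,.15]],d)[0].astype(int); r=60
        im=cv2.resize(d["pixels"][u[1]-r:u[1]+r,u[0]-r:u[0]+r,::-1],(400,400),interpolation=cv2.INTER_CUBIC)
    out.append(im)
im=np.hstack(out); s=min(1,800/im.shape[1]); cv2.imwrite(f"pics/{n}.png",cv2.resize(im,None,fx=s,fy=s))
s=manip.get_state(); print({k:np.round(s[k],3).tolist() for k in ("time","joint_positions","eef_pos","contact_force","moment")})
E
python3 look.py a side wrist
```

```text
{'time': 4.133, 'joint_positions': [-0.032, -0.069, 1.727, -0.0, 1.485, -1.127], 'eef_pos': [0.58, 0.007, 0.172], 'contact_force': [0.664, 0.204, 0.239], 'moment': [0.032, 0.021, 0.004]}
```

View pics/a.png

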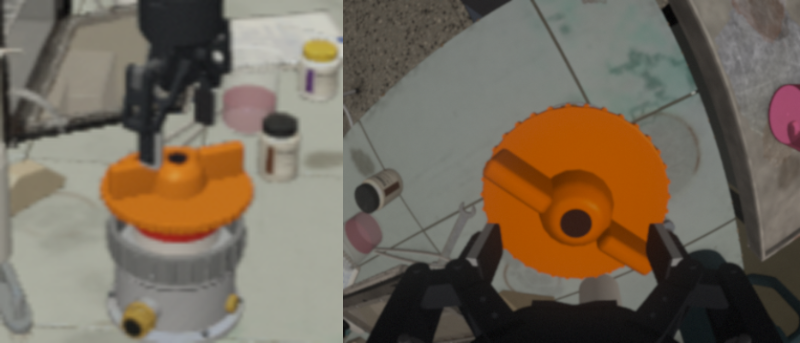

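The wrist view shows the finger line about 32° short of the wings in the counter-clockwise sense, as planned, with the hub between the fingers. Next I lower between the wings and begin the clockwise turn without pressing.

Emit:
{"fn": "move_arm", "kwargs": {
  "hand": [1,1,1,1],
  "xyz": [
    [0,0,0.06],
    [0,0,0.12],
    [0,0,0.19],
    [0,0,0.19]
  ],
  "turn": [
    [0,0,0],
    [0,0,0],
    [0,0,0],
    [0,0,0]
  ]
}}

```text
time: 4.47
eef_pos: [0.5789, 0.007, 0.1467]
ee_rot: [-0.001, 0.235, 0.972, -0.0]
contact_force: [-0.1, -0.2, -0.0]
gripper_width: 0.0854
```

Emit:
{"fn": "move_arm", "kwargs": {
  "hand": [1,1,1,1,1,1,1,1,1,1,1,1],
  "xyz": [
    [0,0,0],
    [0,0,0],
    [0,0,0],
    [0,0,0],
    [0,0,0],
    [0,0,0],
    [0,0,0],
    [0,0,0],
    [0,0,0],
    [0,0,0],
    [0,0,0],
    [0,0,0]
  ],
  "turn": [
    [0,0,0.018],
    [0,0,0.036],
    [0,0,0.054],
    [0,0,0.072],
    [0,0,0.09],
    [0,0,0.108],
    [0,0,0.126],
    [0,0,0.144],
    [0,0,0.162],
    [0,0,0.18],
    [0,0,0.19],
    [0,0,0.19]
  ]
}}

```text
time: 5.47
eef_pos: [0.5793, 0.0074, 0.1485]
ee_rot: [-0.0, 0.511, 0.86, 0.0]
contact_force: [-2.1, 2.3, 0.7]
gripper_width: 0.0851
```

```bash
python3 look.py b side wrist
```

```text
{'time': 5.567, 'joint_positions': [-0.032, -0.057, 1.754, 0.0, 1.446, -0.533], 'eef_pos': [0.579, 0.007, 0.148], 'contact_force': [-2.892, 2.393, 1.279], 'moment': [0.425, 0.311, 0.161]}
```

View pics/b.png

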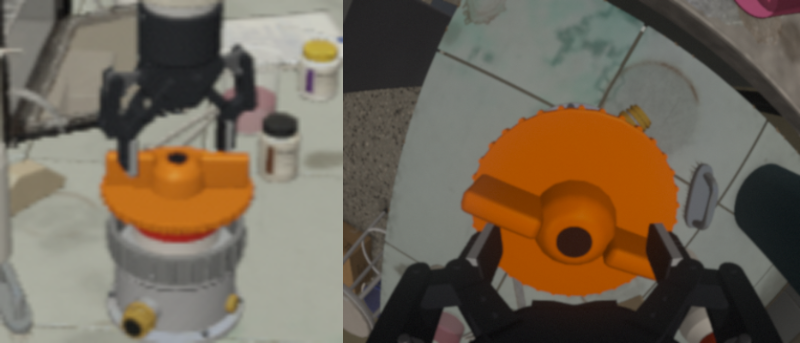

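Pushing has begun (moment about 0.16 Nm) and the wings have turned about 20°. I'll continue in small steps, watching for the hard stop.

Emit:
{"fn": "move_arm", "kwargs": {
  "hand": [1,1,1,1,1,1],
  "xyz": [
    [0,0,0],
    [0,0,0],
    [0,0,0],
    [0,0,0],
    [0,0,0],
    [0,0,0]
  ],
  "turn": [
    [0,0,0.015],
    [0,0,0.03],
    [0,0,0.045],
    [0,0,0.06],
    [0,0,0.07],
    [0,0,0.07]
  ]
}}

```text
time: 6.07
eef_pos: [0.5794, 0.0072, 0.1485]
ee_rot: [-0.0, 0.602, 0.799, 0.0]
contact_force: [-1.2, 2.6, 0.0]
gripper_width: 0.0852
```

```bash
cat > st.py <<'E'
from bench import manip
import numpy as np
s=manip.get_state(); w,x,y,z=s["ee_rot"]
print("t %.2f fingers %.1f deg"%(s["time"],np.degrees(2*np.arctan2(y,x))-90),*[np.round(s[k],3).tolist() for k in ("eef_pos","contact_force","moment","tau")])
E
python3 st.py
```

```text
t 6.07 fingers 16.0 deg [0.579, 0.007, 0.148] [-1.197, 2.618, 0.03] [0.404, 0.248, 0.157] [-1.774, -56.651, -62.337, -0.705, -0.448, 1.18]
```

Emit:
{"fn": "move_arm", "kwargs": {
  "hand": [1,1,1,1],
  "xyz": [
    [0,0,0],
    [0,0,0],
    [0,0,0],
    [0,0,0]
  ],
  "turn": [
    [0,0,0.015],
    [0,0,0.03],
    [0,0,0.04],
    [0,0,0.04]
  ]
}}

```text
time: 6.4
eef_pos: [0.5794, 0.0071, 0.1485]
ee_rot: [-0.0, 0.65, 0.76, 0.0]
contact_force: [-0.2, 3.3, -0.2]
gripper_width: 0.0854
```

```bash
python3 look.py c side top; python3 st.py
```

```text
{'time': 6.5, 'joint_positions': [-0.032, -0.057, 1.754, -0.0, 1.445, -0.189], 'eef_pos': [0.579, 0.007, 0.148], 'contact_force': [-1.75, 1.717, -0.152], 'moment': [0.407, 0.218, 0.075]}
t 6.50 fingers 9.0 deg [0.579, 0.007, 0.148] [-1.75, 1.717, -0.152] [0.407, 0.218, 0.075] [-1.563, -56.929, -62.402, -0.654, -0.359, 0.319]
```

View pics/c.png

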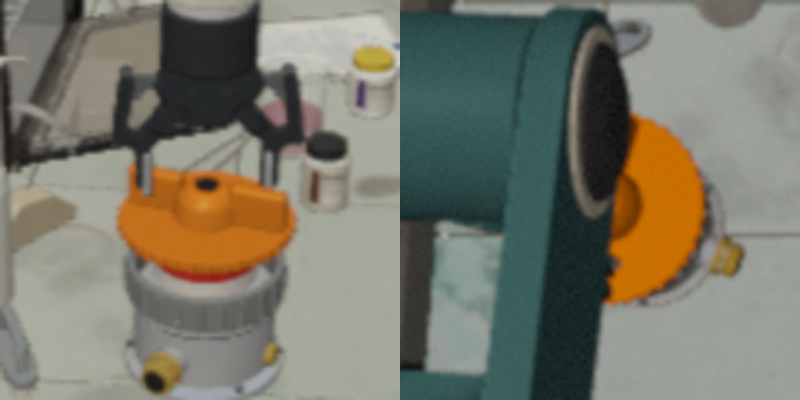

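The red band is still visible and the cap hasn't dropped. I'll add a numeric drop indicator (red band pixel count and the cap rim's lowest row in the side view) and continue.

Emit:
{"fn": "move_arm", "kwargs": {
  "hand": [1,1,1,1],
  "xyz": [
    [0,0,0],
    [0,0,0],
    [0,0,0],
    [0,0,0]
  ],
  "turn": [
    [0,0,0.015],
    [0,0,0.03],
    [0,0,0.04],
    [0,0,0.04]
  ]
}}

```text
time: 6.83
eef_pos: [0.5794, 0.0071, 0.1484]
ee_rot: [-0.0, 0.697, 0.717, -0.0]
contact_force: [-1.5, 2.5, -0.8]
gripper_width: 0.0856
```

```bash
cat > drop.py <<'E'
from h import *
import st
d=manip.snapshot("side"); u=proj([[.5795,.006,.12]],d)[0].astype(int)
c=d["pixels"][u[1]-25:u[1]+45,u[0]-40:u[0]+40]; h=cv2.cvtColor(c,cv2.COLOR_RGB2HSV)
red=((h[...,0]<6)|(h[...,0]>174))&(h[...,1]>150)&(h[...,2]>60)
org=(h[...,0]>=7)&(h[...,0]<=19)&(h[...,1]>200)&(h[...,2]>90)
r=np.arange(70)[:,None]
# sub-pixel rim height at the centre columns
low=[np.where(org[:,k])[0].max() for k in range(30,50) if org[:,k].any()]
q=(np.where(red)[0])
print("red",red.sum(),"rim row",np.mean(low),"rim pred",[(proj([[.5795,.006+.07,.13-s]],d)[0]-u+25)[1].round(2) for s in (0,.006,.014,.02,.024)])
E
python3 drop.py
```

```text
t 6.83 fingers 1.7 deg [0.579, 0.007, 0.148] [-1.5, 2.482, -0.764] [0.418, 0.152, 0.117] [-1.528, -57.402, -62.586, -0.633, -0.19, 1.158]
red 42 rim row 35.85 rim pred [np.float64(36.63), np.float64(38.62), np.float64(41.26), np.float64(43.22), np.float64(44.53)]
```

Emit:
{"fn": "move_arm", "kwargs": {
  "hand": [1,1,1,1,1,1],
  "xyz": [
    [0,0,0],
    [0,0,0],
    [0,0,0],
    [0,0,0],
    [0,0,0],
    [0,0,0]
  ],
  "turn": [
    [0,0,0.015],
    [0,0,0.03],
    [0,0,0.045],
    [0,0,0.06],
    [0,0,0.065],
    [0,0,0.065]
  ]
}}

```text
time: 7.38
eef_pos: [0.5795, 0.0069, 0.1486]
ee_rot: [0.0, 0.766, 0.643, 0.0]
contact_force: [0.5, 0.5, -1.2]
gripper_width: 0.0852
```

```bash
python3 drop.py
```

```text
t 7.38 fingers -10.0 deg [0.58, 0.007, 0.149] [0.547, 0.547, -1.198] [0.208, -0.043, 0.026] [-0.745, -57.063, -61.823, -0.331, 0.064, 0.789]
red 35 rim row 37.75 rim pred [np.float64(36.63), np.float64(38.62), np.float64(41.26), np.float64(43.22), np.float64(44.53)]
```

The rim has sunk about 1.9 px, which is 6 mm: the cap is in the slots, and the turning force has gone. Now lowering to find the face.

Emit:
{"fn": "move_arm", "kwargs": {
  "hand": [1,1,1,1],
  "xyz": [
    [0,0,0.03],
    [0,0,0.06],
    [0,0,0.1],
    [0,0,0.1]
  ],
  "turn": [
    [0,0,0],
    [0,0,0],
    [0,0,0],
    [0,0,0]
  ]
}}

```text
time: 7.77
eef_pos: [0.5792, 0.007, 0.1353]
ee_rot: [-0.0, 0.766, 0.643, -0.0]
contact_force: [1.5, 1.0, 1.4]
gripper_width: 0.0851
```

Emit:
{"fn": "move_arm", "kwargs": {
  "hand": [1,1,1],
  "xyz": [
    [0,0,0.03],
    [0,0,0.05],
    [0,0,0.05]
  ],
  "turn": [
    [0,0,0],
    [0,0,0],
    [0,0,0]
  ]
}}

```text
time: 8.02
eef_pos: [0.5793, 0.007, 0.1299]
ee_rot: [-0.0, 0.766, 0.643, -0.0]
contact_force: [1.9, 2.2, 1.2]
gripper_width: 0.0856
```

```bash
python3 drop.py
```

```text
t 8.02 fingers -10.0 deg [0.579, 0.007, 0.13] [1.901, 2.159, 1.15] [0.166, -0.243, 0.085] [-0.747, -57.168, -60.316, -0.296, 0.339, 0.072]
red 35 rim row 38.35 rim pred [np.float64(36.63), np.float64(38.62), np.float64(41.26), np.float64(43.22), np.float64(44.53)]
```

Emit:
{"fn": "move_arm", "kwargs": {
  "hand": [1,1,1,1],
  "xyz": [
    [0,0,0.03],
    [0,0,0.06],
    [0,0,0.09],
    [0,0,0.09]
  ],
  "turn": [
    [0,0,0],
    [0,0,0],
    [0,0,0],
    [0,0,0]
  ]
}}

```text
time: 8.4
eef_pos: [0.5792, 0.007, 0.1188]
ee_rot: [-0.0, 0.766, 0.643, -0.0]
contact_force: [2.6, 1.5, 1.1]
gripper_width: 0.0854
```

Emit:
{"fn": "move_arm", "kwargs": {
  "hand": [1,1,1],
  "xyz": [
    [0,0,0.03],
    [0,0,0.05],
    [0,0,0.05]
  ],
  "turn": [
    [0,0,0],
    [0,0,0],
    [0,0,0]
  ]
}}

```text
time: 8.65
eef_pos: [0.5795, 0.007, 0.1135]
ee_rot: [0.0, 0.766, 0.643, 0.0]
contact_force: [-0.3, 1.8, 5.5]
gripper_width: 0.0856
```

```bash
python3 drop.py
```

```text
t 8.65 fingers -10.0 deg [0.579, 0.007, 0.113] [-0.254, 1.776, 5.506] [0.156, 0.038, 0.053] [-0.711, -54.304, -56.959, -0.266, 0.037, 0.077]
red 35 rim row 40.3 rim pred [np.float64(36.63), np.float64(38.62), np.float64(41.26), np.float64(43.22), np.float64(44.53)]
```

Spring contact: 5.5 N at about 13 mm depth. About 11 mm more to the bottom.

Emit:
{"fn": "move_arm", "kwargs": {
  "hand": [1,1,1,1,1],
  "xyz": [
    [0,0,0.025],
    [0,0,0.05],
    [0,0,0.075],
    [0,0,0.09],
    [0,0,0.09]
  ],
  "turn": [
    [0,0,0],
    [0,0,0],
    [0,0,0],
    [0,0,0],
    [0,0,0]
  ]
}}

```text
time: 9.12
eef_pos: [0.5796, 0.007, 0.1037]
ee_rot: [0.0, 0.766, 0.643, 0.0]
contact_force: [-3.7, 1.6, 14.0]
gripper_width: 0.0854
```

```bash
python3 drop.py
```

```text
t 9.12 fingers -10.0 deg [0.58, 0.007, 0.104] [-3.676, 1.553, 13.955] [0.227, 0.928, 0.079] [-0.794, -50.267, -53.891, -0.304, -1.292, 0.079]
red 0 rim row 42.1 rim pred [np.float64(36.63), np.float64(38.62), np.float64(41.26), np.float64(43.22), np.float64(44.53)]
```

Emit:
{"fn": "move_arm", "kwargs": {
  "hand": [1,1,1],
  "xyz": [
    [0,0,0.01],
    [0,0,0.015],
    [0,0,0.015]
  ],
  "turn": [
    [0,0,0],
    [0,0,0],
    [0,0,0]
  ]
}}

```text
time: 9.42
eef_pos: [0.5797, 0.0071, 0.1027]
ee_rot: [0.0, 0.766, 0.643, 0.0]
contact_force: [-4.8, 0.8, 17.2]
gripper_width: 0.0857
```

```bash
python3 drop.py
```

```text
t 9.42 fingers -10.0 deg [0.58, 0.007, 0.103] [-4.825, 0.788, 17.195] [0.262, 1.401, 0.104] [-0.803, -48.782, -53.41, -0.309, -2.109, 0.08]
red 0 rim row 42.55 rim pred [np.float64(36.63), np.float64(38.62), np.float64(41.26), np.float64(43.22), np.float64(44.53)]
```

Emit:
{"fn": "move_arm", "kwargs": {
  "hand": [1,1,1],
  "xyz": [
    [0,0,0.01],
    [0,0,0.02],
    [0,0,0.02]
  ],
  "turn": [
    [0,0,0],
    [0,0,0],
    [0,0,0]
  ]
}}

```text
time: 9.72
eef_pos: [0.5799, 0.0071, 0.1024]
ee_rot: [0.001, 0.766, 0.643, 0.001]
contact_force: [-13.7, 1.5, 35.5]
gripper_width: 0.0854
```

```bash
python3 drop.py
```

```text
t 9.72 fingers -10.0 deg [0.58, 0.007, 0.102] [-13.748, 1.54, 35.541] [0.452, 3.484, 0.097] [-0.975, -38.223, -46.422, -0.415, -5.205, 0.087]
red 0 rim row 42.6 rim pred [np.float64(36.63), np.float64(38.62), np.float64(41.26), np.float64(43.22), np.float64(44.53)]
```

Hard bottom confirmed (35 N). I'll ease off about 1.5 mm and turn clockwise while holding down.

Emit:
{"fn": "move_arm", "kwargs": {
  "hand": [1,1,1,1,1,1,1,1],
  "xyz": [
    [0,0,-0.01],
    [0,0,-0.01],
    [0,0,-0.01],
    [0,0,-0.01],
    [0,0,-0.01],
    [0,0,-0.01],
    [0,0,-0.01],
    [0,0,-0.01]
  ],
  "turn": [
    [0,0,0.01],
    [0,0,0.025],
    [0,0,0.04],
    [0,0,0.055],
    [0,0,0.07],
    [0,0,0.085],
    [0,0,0.1],
    [0,0,0.1]
  ]
}}

```text
time: 10.43
eef_pos: [0.5797, 0.0071, 0.1025]
ee_rot: [0.0, 0.858, 0.513, 0.001]
contact_force: [-9.9, 2.1, 27.1]
gripper_width: 0.0854
```

```bash
python3 drop.py
```

```text
t 10.43 fingers -28.2 deg [0.58, 0.007, 0.103] [-9.946, 2.077, 27.097] [0.74, 2.479, -0.087] [-0.916, -43.199, -49.811, -0.785, -3.658, 1.25]
red 0 rim row 42.55 rim pred [np.float64(36.63), np.float64(38.62), np.float64(41.26), np.float64(43.22), np.float64(44.53)]
```

Emit:
{"fn": "move_arm", "kwargs": {
  "hand": [1,1,1,1,1,1,1,1,1,1,1,1],
  "xyz": [
    [0,0,0],
    [0,0,0],
    [0,0,0],
    [0,0,0],
    [0,0,0],
    [0,0,0],
    [0,0,0],
    [0,0,0],
    [0,0,0],
    [0,0,0],
    [0,0,0],
    [0,0,0]
  ],
  "turn": [
    [0,0,0.015],
    [0,0,0.035],
    [0,0,0.055],
    [0,0,0.075],
    [0,0,0.095],
    [0,0,0.115],
    [0,0,0.135],
    [0,0,0.155],
    [0,0,0.175],
    [0,0,0.195],
    [0,0,0.21],
    [0,0,0.21]
  ]
}}

```text
time: 11.48
eef_pos: [0.5796, 0.0071, 0.1025]
ee_rot: [0.0, 0.978, 0.208, 0.001]
contact_force: [-13.1, 1.7, 27.5]
gripper_width: 0.0851
```

```bash
python3 drop.py; python3 look.py d side wrist
```

```text
t 11.48 fingers -66.0 deg [0.58, 0.007, 0.102] [-13.129, 1.656, 27.518] [0.604, 2.309, -0.032] [-0.598, -42.408, -50.355, -0.642, -3.846, 1.363]
red 0 rim row 42.5 rim pred [np.float64(36.63), np.float64(38.62), np.float64(41.26), np.float64(43.22), np.float64(44.53)]
{'time': 11.633, 'joint_positions': [-0.032, -0.027, 1.801, 0.0, 1.366, 1.117], 'eef_pos': [0.58, 0.007, 0.103], 'contact_force': [-13.314, 0.054, 27.36], 'moment': [0.561, 2.452, -0.05]}
```

View pics/d.png

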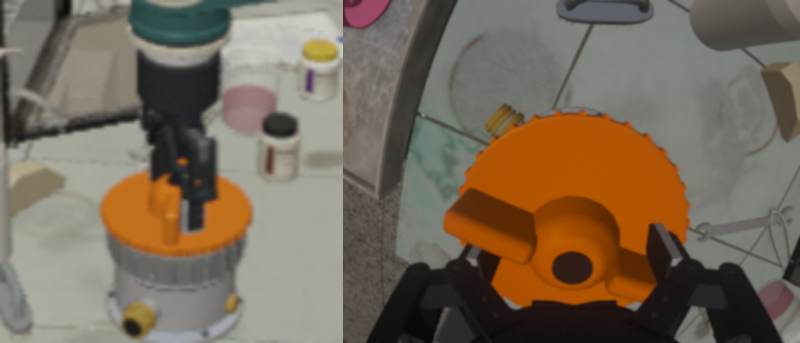

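The cap is down with the red band hidden, and the wings are being driven round. They now point along ±y. I'll continue to near the expected stop.

Emit:
{"fn": "move_arm", "kwargs": {
  "hand": [1,1,1,1,1,1,1,1,1,1],
  "xyz": [
    [0,0,0],
    [0,0,0],
    [0,0,0],
    [0,0,0],
    [0,0,0],
    [0,0,0],
    [0,0,0],
    [0,0,0],
    [0,0,0],
    [0,0,0]
  ],
  "turn": [
    [0,0,0.015],
    [0,0,0.035],
    [0,0,0.055],
    [0,0,0.075],
    [0,0,0.095],
    [0,0,0.115],
    [0,0,0.13],
    [0,0,0.145],
    [0,0,0.155],
    [0,0,0.155]
  ]
}}

```text
time: 12.47
eef_pos: [0.5794, 0.007, 0.1025]
ee_rot: [0.0, 0.999, -0.034, 0.0]
contact_force: [-15.4, 1.7, 29.0]
gripper_width: 0.0853
```

```bash
python3 drop.py
```

```text
t 12.47 fingers -93.9 deg [0.579, 0.007, 0.102] [-15.437, 1.746, 28.951] [0.197, 2.619, -0.162] [-0.64, -41.665, -50.912, -0.183, -4.416, 0.912]
red 0 rim row 42.55 rim pred [np.float64(36.63), np.float64(38.62), np.float64(41.26), np.float64(43.22), np.float64(44.53)]
```

Emit:
{"fn": "move_arm", "kwargs": {
  "hand": [1,1,1],
  "xyz": [
    [0,0,0],
    [0,0,0],
    [0,0,0]
  ],
  "turn": [
    [0,0,0.012],
    [0,0,0.025],
    [0,0,0.025]
  ]
}}

```text
time: 12.77
eef_pos: [0.5796, 0.007, 0.1025]
ee_rot: [0.0, 0.997, -0.072, 0.001]
contact_force: [-15.1, 0.6, 27.8]
gripper_width: 0.0854
```

```bash
python3 st.py
```

```text
t 12.77 fingers -98.2 deg [0.58, 0.007, 0.103] [-15.069, 0.575, 27.773] [0.074, 2.158, 2.576] [-3.392, -41.926, -50.7, 0.573, -3.919, 4.086]
```

The moment jumped to 2.6 Nm, so this is the hard stop. I'll let go by lifting straight up, keeping a little clockwise bias.

Emit:
{"fn": "move_arm", "kwargs": {
  "hand": [1,1,1,1,1,1,1],
  "xyz": [
    [0,0,0],
    [0,0,-0.02],
    [0,0,-0.04],
    [0,0,-0.07],
    [0,0,-0.1],
    [0,0,-0.13],
    [0,0,-0.13]
  ],
  "turn": [
    [0,0,-0.005],
    [0,0,-0.005],
    [0,0,-0.005],
    [0,0,-0.005],
    [0,0,-0.005],
    [0,0,-0.005],
    [0,0,-0.005]
  ]
}}

```text
time: 13.35
eef_pos: [0.5788, 0.0071, 0.1153]
ee_rot: [0.0, 0.998, -0.064, -0.001]
contact_force: [-5.0, 1.4, 2.7]
gripper_width: 0.0856
```

```bash
python3 drop.py
```

```text
t 13.35 fingers -97.3 deg [0.579, 0.007, 0.115] [-4.966, 1.387, 2.663] [0.229, 0.808, 0.331] [-1.177, -57.587, -63.091, -0.225, -1.276, 0.363]
red 36 rim row 40.65 rim pred [np.float64(36.63), np.float64(38.62), np.float64(41.26), np.float64(43.22), np.float64(44.53)]
```

The rim reads about 14 mm sunk. Now I free the fingers from the wings and lift clear.

Emit:
{"fn": "move_arm", "kwargs": {
  "hand": [1,1,1,1,1,1,1,1],
  "xyz": [
    [0,0,-0.06],
    [0,0,-0.1],
    [0,0,-0.25],
    [0,0,-0.45],
    [0,0,-0.7],
    [0,0,-1],
    [0,0,-1],
    [0,0,-1]
  ],
  "turn": [
    [0,0,-0.015],
    [0,0,-0.03],
    [0,0,-0.03],
    [0,0,-0.03],
    [0,0,-0.03],
    [0,0,-0.03],
    [0,0,-0.03],
    [0,0,-0.03]
  ]
}}

```text
time: 14.07
eef_pos: [0.5802, 0.0069, 0.2375]
ee_rot: [0.0, 1.0, -0.017, 0.002]
contact_force: [0.4, -0.0, -0.9]
gripper_width: 0.0853
```

Emit:
{"fn": "move_arm", "kwargs": {
  "hand": [1,1,1,1,1,1],
  "xyz": [
    [0.7,-0.7,0],
    [0.7,-0.7,0],
    [0.7,-0.7,0],
    [0.7,-0.7,0],
    [0.7,-0.7,0],
    [0.7,-0.7,0]
  ],
  "turn": [
    [0,0,0],
    [0,0,0],
    [0,0,0],
    [0,0,0],
    [0,0,0],
    [0,0,0]
  ]
}}

```text
time: 14.57
eef_pos: [0.6658, 0.0879, 0.234]
ee_rot: [0.0, 1.0, -0.017, -0.001]
contact_force: [-0.3, -0.3, -0.0]
gripper_width: 0.0855
```

```bash
python3 drop.py; python3 look.py e side top
```

```text
t 14.57 fingers -91.9 deg [0.666, 0.088, 0.234] [-0.274, -0.33, -0.041] [-0.006, -0.01, 0.01] [1.505, -69.993, -63.781, 0.068, -0.075, 0.048]
red 36 rim row 40.65 rim pred [np.float64(36.63), np.float64(38.62), np.float64(41.26), np.float64(43.22), np.float64(44.53)]
{'time': 14.717, 'joint_positions': [0.093, 0.107, 1.444, -0.0, 1.59, 1.698], 'eef_pos': [0.666, 0.087, 0.236], 'contact_force': [1.112, 0.445, 0.859], 'moment': [-0.056, 0.037, -0.075]}
```

View pics/e.png

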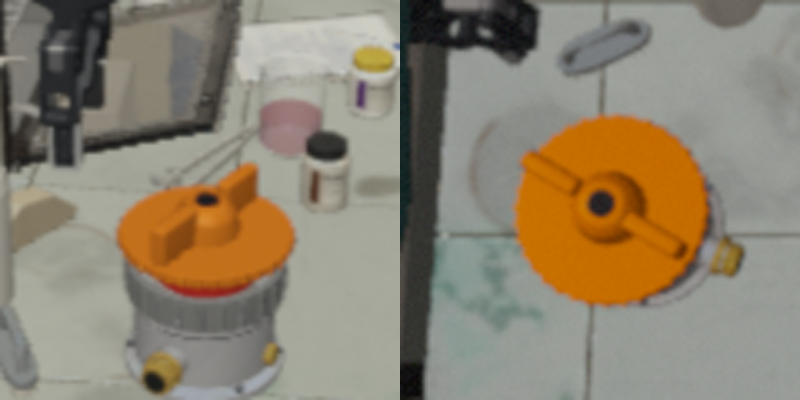

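The top view shows the wings at about 60°/-120°, as expected at the stop. The side view still shows some red under the rim, so I'll check the depth properly by fitting the cap model's height and comparing it with the start image.

```bash
python3 - <<'E'
from h import *
d=manip.snapshot("side"); t=manip.snapshot("top")
i0=cv2.resize(cv2.imread("pics/side0.png"),(512,384),interpolation=cv2.INTER_AREA)[:,:,::-1].copy()
d0=dict(d,pixels=i0)
def fz(d,th0,z0):
    m=cv2.resize(omask(d),None,fx=4,fy=4,interpolation=cv2.INTER_NEAREST)
    def f(p): return float((hullmask(model(.5795,.006,p[0],p[1]),d)!=m).sum())
    r=minimize(f,[th0,z0],method="Nelder-Mead",options=dict(initial_simplex=[[th0,z0],[th0+.15,z0],[th0,z0-.008]]))
    return np.degrees(r.x[0]),r.x[1],r.fun
print("start",fz(d0,.47,.138)); 
for z in (.134,.126,.12): print("now",fz(d,np.radians(60),z))
p,e,n=fit(t,[.5795,.006,np.radians(60)],.126);print("top",p,np.degrees(p[2]),e)
u=proj([[.5795,.006,.12]],d)[0].astype(int)
f=lambda d:cv2.resize(d["pixels"][u[1]-32:u[1]+32,u[0]-32:u[0]+32,::-1],(400,400),interpolation=cv2.INTER_CUBIC)
cv2.imwrite("pics/cmp.png",np.hstack([f(d0),f(d)]))
E
```

```text
start (np.float64(29.17229091723967), np.float64(0.13845947265624997), np.float64(3647.0))
now (np.float64(63.07914216841446), np.float64(0.12282113647460938), np.float64(3425.0))
now (np.float64(59.78997987924913), np.float64(0.12421618652343752), np.float64(3456.0))
now (np.float64(64.01936415295307), np.float64(0.12428503417968749), np.float64(3419.0))
top [0.57982174 0.00642884 1.0585625 ] 60.65116348750948 3342.0
```

View pics/cmp.png

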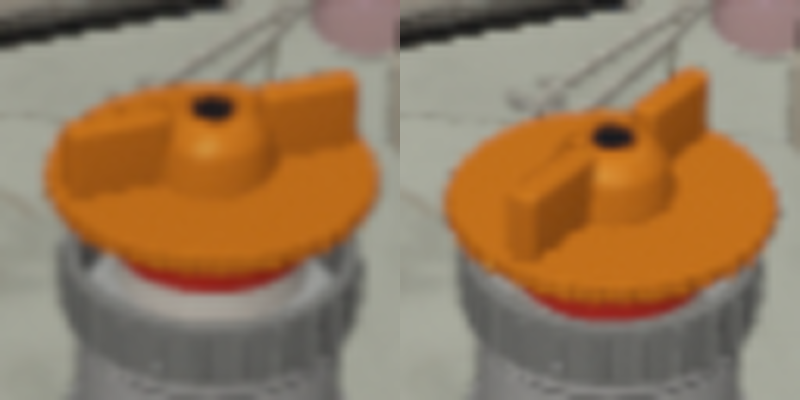

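Fitted sink is 14–15.6 mm and the hub dot gives 14.0 mm, so the cap is locked, not at 6 or 20 mm. I'll move the hand back into free air and check the bystanders.

Emit:
{"fn": "move_arm", "kwargs": {
  "hand": [1,1,1,1,1,1,1],
  "xyz": [
    [0,0,-0.4],
    [-0.5,0,-0.5],
    [-1,0,-0.5],
    [-1,0,-0.5],
    [-1,0,-0.5],
    [-1,0,-0.5],
    [-1,0,-0.5]
  ],
  "turn": [
    [0,0,0],
    [0,0,0],
    [0,0,0],
    [0,0,0],
    [0,0,0],
    [0,0,0],
    [0,0,0]
  ]
}}

```text
time: 15.4
eef_pos: [0.5463, 0.0919, 0.296]
ee_rot: [-0.0, 1.0, -0.017, 0.001]
contact_force: [0.4, -0.0, -0.0]
gripper_width: 0.0853
```

```bash
python3 drop.py; python3 - <<'E'
from h import *
o=[]
for n in ("top","side"):
    d=manip.snapshot(n)["pixels"][:,:,::-1]; i0=cv2.resize(cv2.imread(f"pics/{n}0.png"),(512,384),interpolation=cv2.INTER_AREA)
    o.append(cv2.resize(cv2.absdiff(d,i0).max(2),(400,300))*3)
cv2.imwrite("pics/diff.png",np.hstack(o))
E
```

```text
t 15.40 fingers -92.0 deg [0.546, 0.092, 0.296] [0.441, -0.039, -0.046] [-0.017, -0.002, -0.004] [0.434, -53.791, -63.29, 0.017, 0.111, 0.012]
red 36 rim row 40.6 rim pred [np.float64(36.63), np.float64(38.62), np.float64(41.26), np.float64(43.22), np.float64(44.53)]
```

View pics/diff.png

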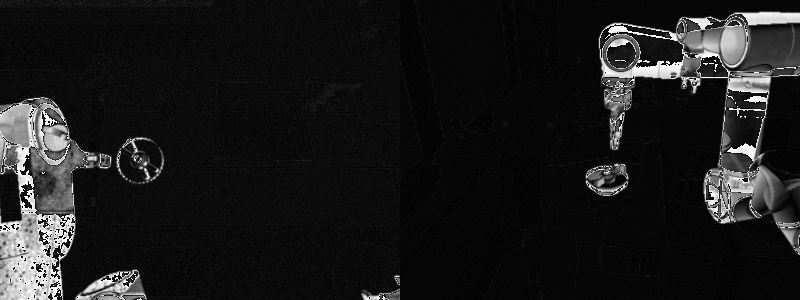

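The difference images show that only the arm and the cap have changed; every bystander is unmoved. Handing in.

```bash
python3 -c "
from bench import manip
print(manip.sign_off())"
```

```text
the job is handed in; nothing more can be done
None
```

The cap is locked as far as I can measure, and the job was handed in at about 15.5 s of the 48 s allowed.

**What I did:** With the open gripper centred over the cap, I pushed both wings clockwise without pressing until the cap dropped, at about 50–60° of turn. I pressed it to its hard bottom (35 N), then held it down at about 28 N and turned it clockwise. The twisting moment jumped to 2.6 Nm at the stop, so I lifted straight off and backed clear.

**Last checks:**
- **Depth:** the cap has sunk about 14–15.6 mm from the start (fit of its outline in the side view); the hub mark alone gives 14.0 mm. The locked value is about 14 mm.
- **Hold:** the depth stayed the same after release, about 2 s before hand-in.
- **Turn:** the wings rotated about 148° in all, which fits the stop position.
- **Surroundings:** the before-and-after images show only the arm and cap changed, and the contact force was about 0 N at the end.

**One disagreement:** a thin sliver of the red band still showed in the side view, though it should be hidden from 14 mm down. The measured depth fits neither 6 mm nor 20 mm, so I took it as locked.

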